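# Clamp a power module into a test fixture

### The arm

A 6-joint arm with a two-finger parallel gripper is mounted at the origin on the work surface. World frame = base frame: x ahead of the robot, y to its left, z up, the work surface at z = 0. Lengths are in m, angles in rad, forces in N, time in s.
With the tool pointing down it reaches from about 0.35 to 0.775 m from the base axis. Payload 7.3 kg.
Tool frame: the origin (TCP) lies at the centre of the arm's flange, where the gripper is bolted on; the fingertips stand 178 mm ahead of it and the grasp point (between the pads) lies 159 mm ahead of it; z points along the fingers, y is the line along which they close (so a half turn about z gives the same grasp; the last joint's range is limited). The gripper opens to 92 mm and grips with 3 to 60 N. Pads are 19 mm wide; open, the fingers measure 130 mm over their backs; the gripper's body (75 mm by 190 mm) begins 47 mm behind the grasp point.
Start: joints at [-1.413, 0.342, 1.524, -0, 1.275, -0.146], TCP at [0.157, -0.501, 0.405] pointing down, gripper open.
Joint ranges: [-2.53, 2.53], [-0.77, 2.02], [0.04, 2.7], [-1, 4.14], [0.28, 2.66], [-3.11, 3.11]. Speed limits (rad/s): [2.57, 2.57, 3.14, 3.14, 3.14, 3.14].

### API

Orientations are given as [roll, pitch, yaw] about the fixed x, y, z axes, in that order (R = Rz(yaw) Ry(pitch) Rx(roll)).
In Python, from cell import telemetry, vision, ticket gives the robot as it stands.
- The arm moves only by the shell command python3 -m crank 'ROWS' [FORCE]. ROWS is JSON, a list of rows, each a list of 5 numbers: the gripper command: -1 is shut, 1 is fully open, values between are in proportion, then the shift along the tool's x, y, z in mm, then the turn about the tool's z in rad. In form: [[fingers, dx, dy, dz, roll], ...]. A call has 1 to 12 rows; each row is the pose to reach, as a shift and turn from the pose commanded when the call began, along the tool's axes at that moment; what a row does not reach only later rows make up. A row lasts 1/12 s, in which the tool goes at most 41.7 mm and 7.16 degrees, less where a joint would pass 70% of its speed; a pose out of reach is approached as far as the arm can. A call with a gripper value outside its range is refused whole. The fingers move at their own pace and stop on an object; FORCE is the grip in N (left out, the last holds). Time passes only in rows, so rows that repeat a pose let the fingers close. It gives the time, the measured TCP pose, the force, the opening and the grip force at its end, in the units of the state.
- telemetry.observe(): the state, without advancing time (a new reading comes with each control period).
- vision.read_camera(name): name is "side" or "top" or "wrist"; returns (picture, depth): 384x512x3 uint8, red, green, blue; 384x512 float32, m along the optical axis (not along the pixel's ray), 0 where there is no reading.
- vision.get_calibration(name): a dict with "camera_matrix" (3x3 intrinsics, pixels), "dist" ([k1, k2, p1, p2, k3] as OpenCV has them; the pictures are not rectified), "rvec" (rotation vector, rad) and "tvec" (3), from world to camera coordinates, as OpenCV has them. Camera axes: x right, y down, z forward; pixel columns grow to the right and rows downward; lengths in m; the calibration is good to about 2 mm. A picture is of the moment at which its call begins: read the wrist's pose just before it. get_calibration takes no time and is no camera call; for the wrist camera it gives the pose at the moment of the call.
- ticket.hand_in(): hands the job in; it is judged then, once.
The state is a dict: "time": time; "qpos": joint angles; "qvel": joint speeds; "joint_efforts": joint torques, N m; "tool_pos": TCP position; "tool_rot": TCP orientation; "contact_force": force on the tool from outside, world axes, zero at the start; "torque": the same for the moment, N m; "opening": finger opening in m; "grip_force": force on a finger pad.
Only numpy, scipy, OpenCV 4.12 (cv2) and the standard library are available. Lean on these libraries where they do the work, as an engineer would, in place of code of your own. Each camera call takes 0.05 s, during which the arm holds its last target. There are 200 camera calls.

### The job

Load the finned power module that has the small connector nose into the test fixture: set it in the nest with its nose in the notch on the hinge side, then swing the clamp over by its crossbar and press until the module is driven fully home on the spring pin bed, and leave it clamped. Work by feel: the clamp meets the module and then a firm stop, at a different height each time, so bear down steadily against that stop for a moment, with about 16 N on the crossbar, and never force it (24 N is too much). Leave everything else on the bench where it is.

Things in the scene. Friction and masses are not known exactly. Their poses are not given: they have to be found in the camera images.
- module_center (a point): The module to load: loose finned aluminium case on a green board, box 68 long (x) x 36 wide (y) x 40 high, 0.11-0.22 kg, with a black connector nose at the foot of its +x end (9 further out, 16 wide, 18 high, same underside). Stands upright on the bench. Point: centre of the box, 20 above its underside; x axis towards the nose, z up.
- module: The same module; origin at the centre of the underside of its 68 x 36 x 40 box, same axes.
- fixture: The fixture, fixed to the bench: grey base plate 230 (x) x 130 (y) x 20 high; origin at the centre of its underside, z up, x axis from the crossbar end to the hinge end. The nest is centred over the origin. Two hinge posts (22 x 10), 98 high, stand at x = +80, y = +-44.
- nest (a point): Where the module's centre is when it rests in the nest unpressed: 50 above the fixture's origin, same axes (module x along nest x). Corner guides reach 40 above the bench, plus a 5 high 45-degree lead-in; 1.2 play on each side of the module. No guides along the middle 40 of the long sides: fingers pinching the 36 width have room down to the base plate.
- notch (a point): Middle of the notch for the nose, 38.7 from the nest's centre at the hinge (+x) end, 20 wide between the guides. The other end is closed, so the module fits one way round only.
- bed: Black spring pin bed, 52 x 30 x 8, that carries the module in the nest; origin under its centre, 22 above the fixture's origin when free. Pressed, it sinks 7 to a firm stop (the module is then home, its centre 43 above the fixture's origin); about 3 N starts it, 8 N reaches the stop; it springs back.
- clamp (a joint): Angle of the clamp, rad: 0 level (closed), grows as it is raised, at most 2.0; starts at 1.7 to 1.95, leaning back. Stiff friction hinge: it stays where it is left and holds the module down. Closing takes 5 N at the crossbar, 9 N near the end, then a firm stop when the module bottoms, anywhere from -0.09 to +0.09; press there with about 16 N (12 to 22) for half a second. Without a module it goes on to -0.2.
- clamp_handle (a point): Middle of the clamp's crossbar, a steel rod 12 in diameter along the fixture's y, 60 clear between the two side arms (each 8 wide, 12 deep), 165 from the hinge axis; with the clamp level it is at fixture x = -85, height 85. Axes turn with the clamp: x along the arms towards the hinge, y along the rod.
- clamp_hinge (a point): Middle of the clamp's hinge axis, at fixture x = +80, y = 0, height 85; the axis lies along the fixture's y.
- foot: Black presser roller (16 in diameter, 26 long, along y) under the clamp's cross plate, 80 from the hinge; presses the middle of the module's top. Its screw sets it up to 6 higher or lower from one start to the next. Origin: roller centre. More than 40 N between it and the module (24 N at the crossbar) is too much.
- square_module: Bystander: another finned module, 56 x 56 x 30 high, without a nose; does not fit. Origin under its centre.
- fan: Bystander: white-framed fan 40 x 40 x 20 high. Origin under its centre.
- coil: Bystander: copper ring coil, 42 in diameter, 16 high.
- driver: Bystander: screwdriver, 170 long, lying.
- screw_jar: Bystander: glass jar, 52 in diameter, 55 high.
- capacitor: Bystander: black capacitor can, 25 in diameter, 35 high, standing.
- meter: Bystander: black hand meter, 150 x 75 x 32 high, lying.
Mind the look-alikes: they are no part of the job. Leave any blue or red look-alike of the module alone.

How it is judged:
On the way, in this order (a step that is already met when the one before it is completed fails the run):
1. the module rests in the nest, upright, nose in the notch, not yet pressed down, with the clamp still raised (x of module_center in the frame of fixture between -0.0025 and 0.0025 m and y of module_center in the frame of fixture between -0.0025 and 0.0025 m and angle between module_center's own z axis and vertical below 0.07 rad and z of module_center in the frame of fixture between 0.0465 and 0.0525 m and value of joint clamp above 1 rad), for 0.2 s.
2. the clamp has been pressed firmly against the stop: module home and the roller pressing it with 12 to 40 N (x of module_center in the frame of fixture between -0.0025 and 0.0025 m and y of module_center in the frame of fixture between -0.0025 and 0.0025 m and angle between module_center's own z axis and vertical below 0.07 rad and z of module_center in the frame of fixture between 0.04 and 0.044 m and contact force between foot and module above 2 N and contact force between foot and module above 12 N), for 0.2 s.
At the end, for the whole second after the job is handed in: The module is in the nest (centre within 2.5 mm of the nest's centre in x and y, tilt under 0.07 rad), driven home by the clamp (centre at most 44 mm above the fixture's origin, i.e. within 1 mm of the stop), held there by the roller with more than 2 N, clamp below 0.13 rad, everything at rest (x of module_center in the frame of fixture between -0.0025 and 0.0025 m and y of module_center in the frame of fixture between -0.0025 and 0.0025 m and angle between module_center's own z axis and vertical below 0.07 rad and z of module_center in the frame of fixture between 0.04 and 0.044 m and contact force between foot and module above 2 N and linear speed of module below 0.01 m/s and value of joint clamp below 0.13 rad); the robot touches nothing.
It fails at once if the clamp's roller presses the module with more than 40 N (contact force between foot and module above 40 N).
It fails at once if another thing on the bench is moved by more than 3 cm (distance of any of square_module, fan, coil, driver, screw_jar, capacitor, meter from where it was at the start of the episode above 0.03 m).
It also fails if it takes over 72 s, if anything falls off the work surface, if the arm or the gripper's body presses on something with over 40 N, if the wrist force passes 120 N, or if a joint passes its speed limit or range.

## Working session

There is one attempt and no reset: what is moved stays moved. The work goes in short steps, Python scripts to look and compute and a shell command to move; the robot and the scene stay as the last step left them, time stands still between calls to the robot, and variables do not carry over. Pictures are saved under pics/ and viewed, at most 10 in all, crops included, and the job is handed in when it is done.

```bash
ls; mkdir -p pics; cat > h.py <<'E'
import numpy as np, cv2
from cell import telemetry, vision, ticket
def grab(n):
    c=vision.get_calibration(n); p,d=vision.read_camera(n)
    return c,p,d
def cloud(c,d):
    K=np.array(c["camera_matrix"]);h,w=d.shape
    u,v=np.meshgrid(np.arange(w),np.arange(h))
    uv=np.stack([u,v],-1).reshape(-1,1,2).astype(np.float64)
    n=cv2.undistortPoints(uv,K,np.array(c["dist"])).reshape(h,w,2)
    P=np.dstack([n[...,0]*d,n[...,1]*d,d])
    R=cv2.Rodrigues(np.array(c["rvec"]))[0]
    W=(P-np.array(c["tvec"]).reshape(3))@R
    W[d<=0]=np.nan
    return W
E
python3 - <<'E'
from h import *
for n in("top","side"):
    c,p,d=grab(n); cv2.imwrite(f"pics/{n}0.png",p[...,::-1]); np.savez(f"{n}0.npz",p=p,W=cloud(c,d))
    R=cv2.Rodrigues(np.array(c["rvec"]))[0];print(n,-R.T@np.array(c["tvec"]).reshape(3),R[2])
s=telemetry.observe();print(s)
E
```

```text
pics
top [0.38032671 0.00204029 1.12333746] [ 0.14867494  0.0210568  -0.98866191]
side [ 0.38752382 -0.66102011  0.90198004] [ 0.12796663  0.64048819 -0.75723141]
{'time': 0.1, 'qpos': array([-1.41299977e+00,  3.42658600e-01,  1.52489817e+00,  4.02309793e-06,
        1.27542908e+00, -1.46004041e-01]), 'qvel': array([-0.00066882, -0.0007655 , -0.00102247, -0.00037317,  0.0007572 ,
        0.0013024 ]), 'joint_efforts': array([ 1.99156682e-03, -4.32004595e+01, -2.44694388e+01,  7.19929347e-02,
        5.25773491e-02, -3.77296146e-05]), 'tool_pos': array([ 0.15705445, -0.50083617,  0.40411956]), 'tool_rot': array([-3.14021484e+00, -2.06496123e-04,  3.03799280e-01]), 'contact_force': array([ 0.04276305, -0.36551798,  0.40146887]), 'torque': array([ 0.01679456, -0.01928765, -0.01295841]), 'grip_force': 0.0, 'opening': 0.09202934211041243}
```

View pics/top0.png

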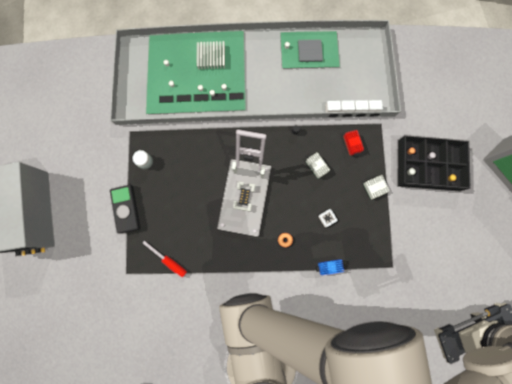

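View pics/side0.png

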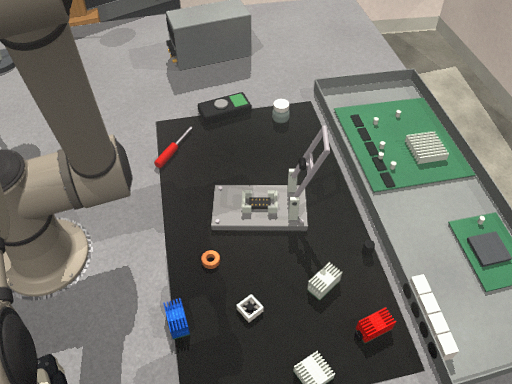

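Two grey finned candidates: the one at top (318,165)/side (325,281) is oblong and should be the module. The one at top (376,187)/side (315,368) looks square. The red (354,143) and blue (331,267) ones are look-alikes. I'll confirm with an enlarged crop and measure at the same time.

```bash
python3 - <<'E'
from h import *
t=np.load("top0.npz");s=np.load("side0.npz")
A=cv2.resize(t["p"][140:205,290:400],None,fx=5,fy=5,interpolation=cv2.INTER_CUBIC)[:, :550]
B=cv2.resize(s["p"][255:384,280:360],None,fx=4,fy=4,interpolation=cv2.INTER_CUBIC)
A=A[:325,:480];im=np.zeros((520,800,3),np.uint8);im[:A.shape[0],:A.shape[1]]=A;im[:516,480:800]=B[:516]
cv2.imwrite("pics/crop.png",im[...,::-1])
W=t["W"];W2=s["W"]
def rect(P,lo,hi,box,name):
    x0,x1,y0,y1=box
    m=(P[...,0]>x0)&(P[...,0]<x1)&(P[...,1]>y0)&(P[...,1]<y1)&(P[...,2]>lo)&(P[...,2]<hi)
    q=P[m]
    if len(q)<5: print(name,len(q));return
    r=cv2.minAreaRect((q[:,:2]*1000).astype(np.float32)); print(name,len(q),np.round(r[0],1),np.round(r[1],1),round(r[2],1),"mean",q.mean(0).round(4))
for n,(u,v) in dict(mod=(318,165),sq=(376,187),fix=(245,200),bar=(251,134),hinge=(251,165)).items(): print(n,W[v,u])
c=W[165,318]; b=(c[0]-.07,c[0]+.07,c[1]-.06,c[1]+.06)
for P,n in((W,'top'),(W2,'side')):
    for lo,hi in((.005,.06),(.03,.06),(.037,.06)): rect(P,lo,hi,b,f"mod {n} {lo}")
f=W[200,245];b=(f[0]-.2,f[0]+.25,f[1]-.12,f[1]+.12)
for P,n in((W,'top'),(W2,'side')):
    rect(P,.014,.026,b,"fix base "+n)
    rect(P,.035,.05,b,"guides "+n)
    rect(P,.1,.3,b,"clamp "+n)
    rect(P,.2,.35,b,"bar "+n)
E
```

```text
mod [ 0.62159552 -0.19866079  0.04167403]
sq [ 0.54748818 -0.38292336  0.03064436]
fix [0.51767756 0.03577487 0.03150342]
bar [0.66424188 0.00939435 0.24539228]
hinge [0.63265207 0.01402304 0.02017855]
mod top 0.005 376 [ 622.3 -200.3] [136.  119.2] 1.5 mean [ 0.6236 -0.1974  0.0299]
mod top 0.03 233 [ 625.1 -197.9] [68.5 37.4] 32.4 mean [ 0.6246 -0.1977  0.0391]
mod top 0.037 177 [ 625.  -197.9] [68.5 37.2] 32.1 mean [ 0.6253 -0.1978  0.0408]
mod side 0.005 669 [ 613.  -206.1] [119.2  70. ] 7.3 mean [ 0.6208 -0.2044  0.0313]
mod side 0.03 442 [ 624.1 -199.6] [70. 37.] 32.8 mean [ 0.6229 -0.2009  0.0376]
mod side 0.037 304 [ 624.2 -199.8] [70.1 36.8] 31.8 mean [ 0.623  -0.2007  0.0394]
fix base top 2496 [513.1  -2.4] [215.8 245.9] 78.2 mean [0.5204 0.0364 0.0206]
guides top 131 [547.7  42. ] [ 91.  122.2] 68.2 mean [0.5286 0.0382 0.0431]
clamp top 508 [635.5  16.7] [91.2 74.6] 79.7 mean [0.6421 0.0142 0.1885]
bar top 194 [658.   10.8] [76.2 27.7] 78.9 mean [0.661  0.0104 0.2368]
fix base side 3176 [512.8  -1.5] [218.4 244. ] 78.4 mean [0.5149 0.0298 0.02  ]
guides side 283 [550.3  32.4] [ 98.8 132.7] 78.6 mean [0.5468 0.0343 0.042 ]
clamp side 855 [638.2  16.4] [87.5 72.9] 85.0 mean [0.6397 0.0097 0.1846]
bar side 318 [657.   11.2] [77.1 27.1] 77.6 mean [0.658  0.0061 0.2297]
```

View pics/crop.png

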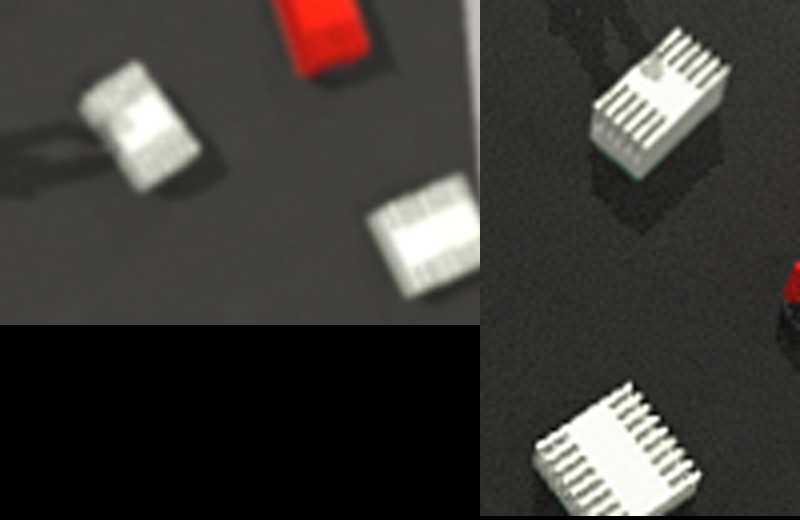

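The crop confirms it: the oblong 68x37 case at (318,165) is the module, and the other is square. Its near (-x,-y) end shows no nose, so the nose should be on the far end (yaw about 32°). I'll check that with the wrist camera. Next is the fixture pose.

```bash
python3 - <<'E'
from h import *
for n in("top","side"):
    f=np.load(n+"0.npz");P=f["W"];g=f["p"].min(2)
    m=((g>95)&(P[...,0]>.35)&(P[...,0]<.72)&(P[...,1]>-.1)&(P[...,1]<.17)&(P[...,2]>.012)&(P[...,2]<.03)).astype(np.uint8)
    k,l,st,_=cv2.connectedComponentsWithStats(cv2.morphologyEx(m,cv2.MORPH_CLOSE,np.ones((5,5))))
    i=1+st[1:,4].argmax(); q=P[(l==i)&(m>0)]
    r=cv2.minAreaRect((q[:,:2]*1000).astype(np.float32));print(n,len(q),r,cv2.boxPoints(r).round(0).tolist())
    # bed (dark) and crossbar
    b=(P[...,2]>.215)&(P[...,2]<.32)&(P[...,0]>.58)&(P[...,0]<.75)&(abs(P[...,1])<.08)&(g>60);q=P[b]
    r=cv2.minAreaRect((q[:,:2]*1000).astype(np.float32));print(' bar',r,q[:,2].max(),q[q[:,2]>q[:,2].max()-.012].mean(0))
E
python3 -m crank '[[1,0,0,0,0]]'
```

```text
top 2482 ((529.6123657226562, 37.92681121826172), (130.1331787109375, 230.0634002685547), 78.15227508544922) [[404.0, -2.0], [629.0, -49.0], [656.0, 78.0], [430.0, 125.0]]
 bar ((660.9655151367188, 10.15716552734375), (76.04681396484375, 22.376264572143555), 80.01280975341797) 0.2491592557247589 [0.66451566 0.00956458 0.24447822]
side 3030 ((528.6539306640625, 39.47657012939453), (135.73919677734375, 229.32469177246094), 78.1368408203125) [[402.0, -3.0], [627.0, -51.0], [655.0, 82.0], [430.0, 129.0]]
 bar ((659.8521728515625, 10.541557312011719), (77.06678771972656, 21.482738494873047), 77.68551635742188) 0.2465334920189109 [0.66283957 0.00654888 0.24221209]
time: 0.18
tool_pos: [0.1571, -0.5009, 0.4043]
tool_rot: [-3.141, -0.0, 0.304]
contact_force: [-0.0, 0.2, 0.5]
opening: 0.0917
grip_force: 0.0
```

```bash
python3 -m crank '[[1,40,-11,0,-0.1],[1,80,-22,0,-0.2],[1,120,-33,0,-0.256],[1,160,-44,0,-0.256],[1,200,-55,0,-0.256],[1,240,-67,0,-0.256],[1,280,-78,0,-0.256],[1,320,-89,0,-0.256],[1,360,-100,0,-0.256],[1,400,-111,0,-0.256],[1,440,-122,0,-0.256],[1,480,-133,0,-0.256]]'; python3 - <<'E'
from h import *
c,p,d=grab("wrist");cv2.imwrite("pics/w1.png",p[...,::-1]);W=cloud(c,d)
np.savez("w1.npz",p=p,W=W)
R=cv2.Rodrigues(np.array(c["rvec"]))[0];print(-R.T@np.array(c["tvec"]).reshape(3),R.round(2))
m=(W[...,2]>.033)&(W[...,2]<.05)&(abs(W[...,0]-.625)<.06)&(abs(W[...,1]+.198)<.06)
q=W[m];print(len(q))
if len(q)>20: print(cv2.minAreaRect((q[:,:2]*1000).astype(np.float32)))
s=telemetry.observe();print(s['tool_pos'],s['tool_rot'])
E
```

```text
time: 1.18
tool_pos: [0.5768, -0.2289, 0.4045]
tool_rot: [-3.141, 0.0, 0.56]
contact_force: [0.8, -0.8, 0.9]
opening: 0.0914
grip_force: 0.0
[ 0.63675023 -0.19208564  0.38448485] [[ 0.53 -0.85  0.  ]
 [-0.82 -0.51  0.26]
 [-0.22 -0.14 -0.96]]
1702
((624.3724975585938, -198.9879913330078), (68.06478881835938, 35.537662506103516), 32.88544464111328)
[ 0.58142892 -0.22450871  0.40383641] [-3.14086574 -0.00430081  0.56423047]
```

View pics/w1.png

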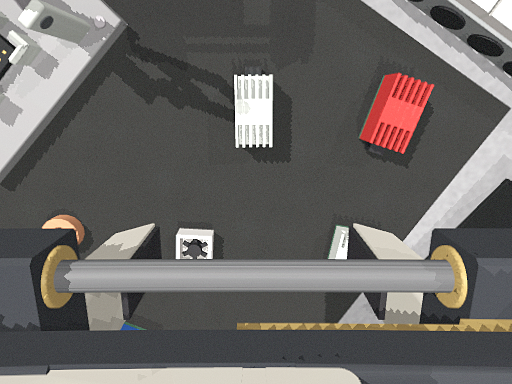

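The wrist view shows the grey module at (254,110), its long axis along the image rows. The red look-alike at (398,112) has its nose at the bottom end. The module's black nose doesn't stand out against the mat, so I'll find it by depth.

```bash
python3 - <<'E'
from h import *
f=np.load("w1.npz");W=f["W"];p=f["p"]
c=np.array([.6244,-.199]);a=np.radians(32.9);e=np.array([np.cos(a),np.sin(a)]);n=np.array([-e[1],e[0]])
x=(W[...,:2]-c)@e;y=(W[...,:2]-c)@n
for s in(1,-1):
    m=(s*x>.0355)&(s*x<.05)&(abs(y)<.03)
    for lo,hi in((-.03,-.012),(-.008,.008),(.012,.03)):
        k=m&(y>lo)&(y<hi); z=W[...,2][k];print(s,lo,len(z),np.percentile(z,[10,50,90]).round(4),p[k].mean(0).round(0), (s*x[k][z>.012]).max() if (z>.012).any() else None)
cv2.imwrite("pics/w1c.png",cv2.resize(cv2.convertScaleAbs(p[55:165,200:310,::-1],alpha=1.6,beta=20),None,fx=5,fy=5,interpolation=cv2.INTER_CUBIC))
E
```

```text
1 -0.03 255 [-0.0004  0.0006  0.0015] [73. 73. 71.] None
1 -0.008 206 [0.0003 0.0173 0.0185] [75. 76. 76.] 0.04313112086633095
1 0.012 251 [-0.0005  0.0004  0.0016] [74. 73. 71.] None
-1 -0.03 196 [-0.0003  0.0006  0.0016] [62. 63. 59.] 0.035558640245084636
-1 -0.008 153 [-0.0004  0.0008  0.0018] [65. 66. 62.] 0.03551821258817377
-1 0.012 190 [-0.0002  0.0006  0.0017] [78. 79. 75.] None
```

View pics/w1c.png

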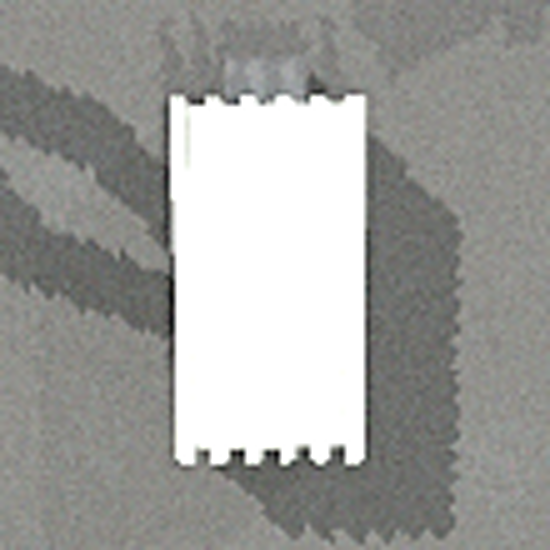

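The nose is at the +x end (z = 18 mm), so the module yaw is 0.574.

```bash
cat >> h.py <<'E'
def delta(tx,ty,yaw,z=None):
    s=telemetry.observe();p=s['tool_pos'];w=s['tool_rot'][2]
    d=np.array([tx,ty])-p[:2];c,n=np.cos(w),np.sin(w)
    print('pos',p.round(4),s['tool_rot'].round(4),'t',s['time'],'F',s['contact_force'].round(1),'dx %.1f dy %.1f roll %.4f'%(1000*(d[0]*c+d[1]*n),1000*(d[0]*n-d[1]*c),w-yaw), '' if z is None else 'dz %.1f'%(1000*(p[2]-z)))
E
python3 -m crank '[[1,0,0,0,0],[1,0,0,0,0],[1,0,0,0,0]]';python3 -c "
from h import *
delta(.6246,-.1985,.574,.026+.159)"
```

```text
time: 1.48
tool_pos: [0.5748, -0.2309, 0.4044]
tool_rot: [-3.141, 0.001, 0.559]
contact_force: [0.1, -1.3, 0.9]
opening: 0.0915
grip_force: 0.0
pos [ 0.5748 -0.2309  0.4044] [-3.141e+00  9.000e-04  5.593e-01] t 1.4833 F [ 0.1 -1.3  0.9] dx 59.4 dy -1.0 roll -0.0147 dz 219.4
```

```bash
python3 -m crank '[[1,30,-0.5,0,-0.0147],[1,59,-1,10,-0.0147],[1,59,-1,45,-0.0147],[1,59,-1,80,-0.0147],[1,59,-1,100,-0.0147],[1,59,-1,100,-0.0147],[1,59,-1,100,-0.0147],[1,59,-1,100,-0.0147]]';python3 - <<'E'
from h import *
c,p,d=grab("wrist");W=cloud(c,d)
m=(W[...,2]>.033)&(W[...,2]<.05)&(abs(W[...,0]-.625)<.06)&(abs(W[...,1]+.198)<.06)
q=W[m];r=cv2.minAreaRect((q[:,:2]*1000).astype(np.float32));print(len(q),r)
c,p,d=grab("top");W=cloud(c,d)
delta(.6246,-.1985,.574,.026+.159)
E
```

```text
time: 2.15
tool_pos: [0.6248, -0.1994, 0.3069]
tool_rot: [3.139, -0.002, 0.573]
contact_force: [1.1, 0.3, 0.4]
opening: 0.0919
grip_force: 0.0
2890 ((624.264404296875, -199.41416931152344), (68.31318664550781, 36.046878814697266), 32.571292877197266)
pos [ 0.6249 -0.1991  0.3073] [ 3.1379e+00 -2.3000e-03  5.7360e-01] t 2.25 F [-0.4  0.3  0.7] dx 0.0 dy -0.7 roll -0.0004 dz 122.3
```

```bash
python3 -m crank '[[1,-0.5,0,35,0.005],[1,-0.5,0,70,0.005],[1,-0.5,0,95,0.005],[1,-0.5,0,110,0.005],[1,-0.5,0,120,0.005],[1,-0.5,0,122,0.005],[1,-0.5,0,122,0.005],[-1,-0.5,0,122,0.005],[-1,-0.5,0,122,0.005],[-1,-0.5,0,122,0.005],[-1,-0.5,0,122,0.005],[-1,-0.5,0,122,0.005]]' 20; python3 -m crank '[[-1,0,0,0,0],[-1,0,0,0,0],[-1,0,0,0,0],[-1,0,0,0,0]]'
```

```text
time: 3.25
tool_pos: [0.6245, -0.1986, 0.1833]
tool_rot: [3.141, -0.0, 0.57]
contact_force: [-0.9, 0.3, 0.8]
opening: 0.063
grip_force: 0.0
time: 3.58
tool_pos: [0.6243, -0.1986, 0.1827]
tool_rot: [-3.142, 0.0, 0.569]
contact_force: [-0.1, 0.3, -0.1]
opening: 0.0365
grip_force: 0.0
```

```bash
python3 -m crank '[[-1,0,0,0,0],[-1,0,0,0,0],[-1,0,0,0,0],[-1,0,0,0,0],[-1,0,0,-20,0],[-1,0,0,-50,0],[-1,0,0,-80,0],[-1,0,0,-100,0],[-1,0,0,-100,0]]'; python3 -m crank '[[-1,-15,-12,0,0.1],[-1,-35,-27,0,0.2],[-1,-55,-42,0,0.31],[-1,-75,-57,0,0.42],[-1,-95,-72,0,0.53],[-1,-114,-86,0,0.64],[-1,-114,-86,0,0.72],[-1,-114,-86,0,0.776],[-1,-114,-86,0,0.776],[-1,-114,-86,0,0.776],[-1,-114,-86,0,0.776]]'; python3 - <<'E'
from h import *
delta(.5296,.0379,-.207)
E
```

```text
time: 4.33
tool_pos: [0.6254, -0.1989, 0.2878]
tool_rot: [3.134, -0.005, 0.57]
contact_force: [1.4, -0.5, -1.0]
opening: 0.0361
grip_force: 20.0
time: 5.25
tool_pos: [0.482, -0.1875, 0.2821]
tool_rot: [-3.141, 0.001, -0.205]
contact_force: [0.6, 0.4, -1.2]
opening: 0.0358
grip_force: 20.0
pos [ 0.482  -0.1875  0.2821] [-3.1413e+00  1.0000e-03 -2.0460e-01] t 5.25 F [ 0.6  0.4 -1.2] dx 0.8 dy -230.4 roll 0.0024
```

```bash
python3 -m crank '[[-1,0,-30,0,0.002],[-1,0,-65,0,0.002],[-1,0.5,-100,0,0.002],[-1,0.5,-135,0,0.002],[-1,0.5,-170,0,0.002],[-1,0.8,-200,0,0.002],[-1,0.8,-220,0,0.002],[-1,0.8,-230,0,0.002],[-1,0.8,-230,0,0.002],[-1,0.8,-230,0,0.002],[-1,0.8,-230,0,0.002],[-1,0.8,-230,0,0.002]]'; python3 - <<'E'
from h import *
delta(.5296,.0379,-.207)
a=-.207;e=np.array([np.cos(a),np.sin(a)]);n=np.array([-e[1],e[0]]);c0=np.array([.5296,.0379])
ims=[]
for nm in("wrist","side","top"):
    c,p,d=grab(nm);W=cloud(c,d);np.savez(nm+"2.npz",p=p,W=W);ims.append(p)
    x=(W[...,:2]-c0)@e;y=(W[...,:2]-c0)@n
    m=(W[...,2]>.128)&(W[...,2]<.16)&(abs(x)<.06)&(abs(y)<.019)
    if m.sum()>10: print(nm,m.sum(),'x',np.percentile(x[m],[1,50,99]).round(4),'y',np.percentile(y[m],[1,99]).round(4),'z',np.percentile(W[...,2][m],[5,50,95]).round(4))
im=np.hstack([ims[0],ims[1]]);cv2.imwrite("pics/n2.png",cv2.resize(im,(800,300))[...,::-1])
E
```

```text
time: 6.25
tool_pos: [0.5298, 0.036, 0.2826]
tool_rot: [3.141, 0.0, -0.21]
contact_force: [-0.1, 0.6, -2.7]
opening: 0.036
grip_force: 20.0
pos [0.5298 0.036  0.2826] [ 3.1412e+00  2.0000e-04 -2.1000e-01] t 6.25 F [-0.1  0.6 -2.7] dx -0.6 dy -1.8 roll -0.0030 
wrist 6167 x [-0.0186  0.0126  0.0348] y [-0.0188  0.0179] z [0.1315 0.1398 0.15  ]
top 21 x [-0.0325 -0.0284 -0.0238] y [-0.0143  0.015 ] z [0.1338 0.1392 0.1432]
```

View pics/n2.png

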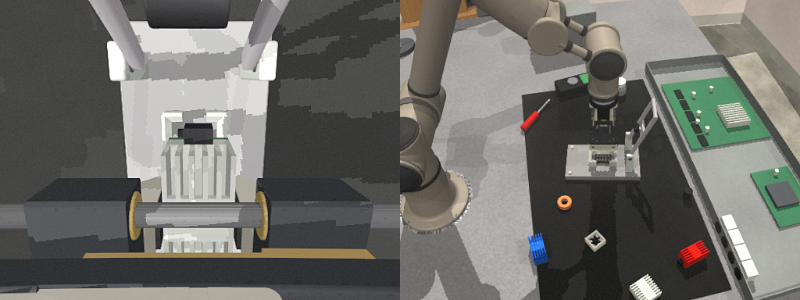

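The wrist view (left half) shows the module in hand, its nose at (198,132) facing the notch at (195,118). I'll refine the relative offsets in this one view.

```bash
python3 - <<'E'
from h import *
a=-.207;e=np.array([np.cos(a),np.sin(a)]);n=np.array([-e[1],e[0]]);c0=np.array([.5296,.0379])
f=np.load("wrist2.npz");W=f["W"];g=f["p"].min(2)
x=(W[...,:2]-c0)@e;y=(W[...,:2]-c0)@n;z=W[...,2]
def pr(n,m): print(n,m.sum(),'x',(1e3*np.percentile(x[m],[.5,2,98,99.5])).round(1),'y',(1e3*np.percentile(y[m],[.5,2,98,99.5])).round(1),'z',(1e3*np.percentile(z[m],[5,50,95])).round(1))
pr('modtop',(z>.134)&(z<.15)&(abs(x)<.05)&(abs(y)<.03)&(x>-.01))
pr('nose',(z>.11)&(z<.124)&(x>.036)&(x<.055)&(abs(y)<.015))
for X in(.05,.06,.1,.11): pr(f'base x{X}',(z>.015)&(z<.025)&(abs(x-X)<.004)&(g>70))
pr('base end',(z>.015)&(z<.025)&(abs(y)<.03)&(x>.08)&(g>70))
pr('guide-',(z>.035)&(z<.047)&(x>.02)&(x<.06)&(y<-.0)&(y>-.05));pr('guide+',(z>.035)&(z<.047)&(x>.02)&(x<.06)&(y>.0)&(y<.05))
pr('guidetop-',(z>.0425)&(z<.048)&(x>.02)&(x<.06)&(y<-.0)&(y>-.05));pr('guidetop+',(z>.0425)&(z<.048)&(x>.02)&(x<.06)&(y>.0)&(y<.05))
m=(z>.134)&(z<.15)&(x>-.01)&(x<.04)&(abs(y)<.03);r=cv2.minAreaRect(np.stack([x[m],y[m]],1).astype(np.float32)*1000);print(r)
E
```

```text
modtop 5275 x [-9.9 -9.5 34.6 34.9] y [-28.8 -25.7  21.6  24.8] z [135.8 139.9 141.4]
nose 788 x [36.1 36.2 43.7 43.8] y [-10.4 -10.3   5.4   5.5] z [112.5 117.8 118.9]
base x0.05 2206 x [46.  46.1 53.8 53.8] y [-62.9 -60.8  62.4  64.4] z [18.9 20.1 21.2]
base x0.06 2248 x [56.2 56.3 63.8 63.8] y [-62.9 -60.9  62.3  64.3] z [18.9 20.  21.1]
base x0.1 1902 x [ 96.   96.1 103.9 104. ] y [-62.7 -41.6  45.6  47.4] z [18.9 20.  21.2]
base x0.11 1094 x [106.1 106.2 113.4 113.7] y [-46.8 -45.7  51.   52.4] z [18.7 20.  21.2]
base end 4242 x [ 80.5  80.6 108.1 110.8] y [-29.7 -29.   28.8  29.7] z [18.8 20.  21.2]
guide- 577 x [22.  22.4 42.1 42.2] y [-26.2 -26.   -9.6  -9.2] z [40.2 43.1 45.2]
guide+ 603 x [20.4 20.9 41.9 42.3] y [10.7 11.  27.4 27.6] z [39.5 43.1 45.2]
guidetop- 386 x [22.2 22.6 42.2 42.2] y [-26.1 -25.9  -9.8  -9.2] z [42.6 43.9 45.3]
guidetop+ 374 x [20.3 20.7 41.8 42.3] y [11.  11.4 27.2 27.6] z [42.7 44.  45.4]
((12.602094650268555, -1.6109676361083984), (45.159908294677734, 56.67332077026367), 0.04415613412857056)
```

```bash
cat > m.py <<'E'
from h import *
a=-.207;e=np.array([np.cos(a),np.sin(a)]);n=np.array([-e[1],e[0]]);c0=np.array([.5296,.0379])
tz=telemetry.observe()['tool_pos'][2];u=tz-.159-.0236
c,p,d=grab("wrist");W=cloud(c,d)
x=(W[...,:2]-c0)@e;y=(W[...,:2]-c0)@n;z=W[...,2]
def pr(n,m): print(n,m.sum(),'x',(1e3*np.percentile(x[m],[.5,2,98,99.5])).round(1) ,'y',(1e3*np.percentile(y[m],[.5,2,98,99.5])).round(1),'z',(1e3*np.percentile(z[m],[5,50,95])).round(1)) if m.any() else 0
pr('modtop',(z>u+.035)&(z<u+.05)&(x<.045)&(abs(y)<.019)&(x>.01))
pr('nose',(z>u+.012)&(z<u+.022)&(x>.0365)&(x<.055)&(abs(y)<.015)&(p.max(2)<90))
for s in(-1,1): pr(f'guide{s}',(z>.041)&(z<.047)&(x>.02)&(x<.06)&(s*y>.0)&(s*y<.05))
pr('base',(z>.015)&(z<.025)&(abs(x-.055)<.008)&(p.min(2)>70))
delta(.5296,.0379,-.207,.2126)
E
python3 -m crank '[[-1,-0.4,-2.8,10,-0.003],[-1,-0.4,-2.8,25,-0.003],[-1,-0.4,-2.8,38,-0.003],[-1,-0.4,-2.8,45,-0.003],[-1,-0.4,-2.8,45,-0.003],[-1,-0.4,-2.8,45,-0.003],[-1,-0.4,-2.8,45,-0.003],[-1,-0.4,-2.8,45,-0.003]]'; python3 m.py
```

```text
time: 7.07
tool_pos: [0.5304, 0.0401, 0.2384]
tool_rot: [-3.141, -0.002, -0.206]
contact_force: [-0.8, 1.0, -1.8]
opening: 0.0355
grip_force: 20.0
modtop 3155 x [10.6 10.8 34.6 34.8] y [-18.3 -16.   18.6  18.9] z [92.1 95.6 96.7]
nose 701 x [36.6 36.7 43.7 43.8] y [-6.  -5.9  9.5  9.9] z [70.4 73.8 74.8]
guide-1 739 x [20.3 21.3 42.  42.1] y [-26.2 -25.9  -9.6  -9.2] z [41.5 43.6 45.3]
guide1 630 x [21.1 23.  42.  42.1] y [11.  11.8 27.6 27.7] z [41.7 43.6 45.4]
base 6493 x [47.3 47.4 62.5 63. ] y [-63.3 -61.3  62.3  64.4] z [19.  20.1 21.2]
pos [0.5303 0.0402 0.2384] [-3.1415e+00 -1.5000e-03 -2.0550e-01] t 7.1167 F [ 0.3 -0.3 -1.4] dx -0.3 dy 2.4 roll 0.0015 dz 25.8
```

```bash
python3 -m crank '[[-1,-0.6,1.1,0,0],[-1,-0.6,1.1,0,0],[-1,-0.6,1.1,5,0],[-1,-0.6,1.1,9,0],[-1,-0.6,1.1,13,0],[-1,-0.6,1.1,16,0],[-1,-0.6,1.1,18,0],[-1,-0.6,1.1,18,0]]'; python3 m.py;  python3 -m crank '[[-1,0,0,2,0],[-1,0,0,4,0],[-1,0,0,6,0],[-1,0,0,6,0]]'; python3 m.py
```

```text
time: 7.78
tool_pos: [0.5291, 0.0392, 0.219]
tool_rot: [3.141, 0.001, -0.205]
contact_force: [0.4, -0.4, -1.7]
opening: 0.0359
grip_force: 20.0
modtop 3120 x [10.1 10.2 33.2 33.4] y [-17.2 -16.9  18.3  18.6] z [72.7 76.2 77.3]
nose 591 x [36.5 36.6 42.3 42.3] y [-7.2 -7.1  8.6  8.6] z [50.7 54.2 55.4]
guide-1 1035 x [20.6 21.2 42.3 42.4] y [-26.1 -25.9  -4.4  -1.8] z [41.5 43.5 45.5]
guide1 1043 x [20.4 21.3 42.2 42.4] y [ 0.9  3.2 27.5 27.7] z [41.5 43.5 45.5]
base 8068 x [47.1 47.2 62.7 62.8] y [-63.1 -61.   62.7  64.8] z [19.  20.  21.1]
pos [0.5292 0.0392 0.2193] [ 3.1414e+00  7.0000e-04 -2.0550e-01] t 7.8333 F [ 1.1 -1.2 -1.9] dx 0.6 dy 1.2 roll 0.0015 dz 6.7
time: 8.17
tool_pos: [0.5291, 0.0392, 0.2133]
tool_rot: [3.141, 0.001, -0.206]
contact_force: [-0.1, -0.4, -2.1]
opening: 0.0358
grip_force: 20.0
modtop 3137 x [10.  10.3 33.3 33.5] y [-17.2 -16.9  18.4  18.6] z [67.2 70.5 71.6]
nose 591 x [36.5 36.7 42.3 42.4] y [-7.2 -7.1  8.6  8.6] z [45.  48.6 49.7]
guide-1 1123 x [20.3 21.  42.3 42.4] y [-26.2 -25.9  -3.5  -1.3] z [41.5 43.6 45.6]
guide1 1133 x [20.2 20.9 42.3 42.4] y [ 0.9  3.6 27.5 27.7] z [41.5 43.6 45.6]
base 8558 x [47.  47.3 62.6 62.9] y [-63.1 -61.   62.7  64.6] z [19.  20.1 21.1]
pos [0.5292 0.0392 0.2135] [ 3.1415e+00  4.0000e-04 -2.0550e-01] t 8.2167 F [-0.3  1.  -2.1] dx 0.6 dy 1.2 roll 0.0015 dz 0.9
```

```bash
python3 -m crank '[[-1,0,0,0.7,0],[-1,0,0,0.7,0],[0,0,0,0.7,0],[0.1,0,0,0.7,0],[0.2,0,0,0.7,0],[0.2,0,0,0.7,0],[0.2,0,0,0.7,0],[0.2,0,0,0.7,0]]'; python3 m.py;  python3 -m crank '[[0.2,0,0,-10,0],[0.2,0,0,-30,0],[0.2,0,0,-60,0],[0.2,0,0,-95,0],[0.2,0,0,-120,0],[0.2,0,0,-120,0],[0.2,0,0,-120,0]]'; python3 - <<'E'
from h import *
exec(open('m.py').read().split("tz=")[0].split("\n",1)[1])
for nm in ("wrist","top","side"):
    c,p,d=grab(nm);W=cloud(c,d);x=(W[...,:2]-c0)@e;y=(W[...,:2]-c0)@n;z=W[...,2]
    m=(z>.063)&(z<.077)&(abs(x)<.05)&(abs(y)<.03)
    if m.sum()>20: r=cv2.minAreaRect(np.stack([x[m],y[m]],1).astype(np.float32)*1000);print(nm,m.sum(),r,np.percentile(z[m],[50,90]))
    m=(z>.1)&(x>.06)&(x<.2)&(abs(y)<.06)&(z<.27)
    if nm!="wrist":
        q=np.stack([x,y,z],-1)[m]
        r=q[(abs(q[:,1])<.025)&(q[:,2]>.2)];print(nm,'rod',len(r),r.mean(0) if len(r) else 0,np.percentile(r,[2,98],axis=0) if len(r) else 0)
delta(.5296,.0379,-.207)
E
```

```text
time: 8.88
tool_pos: [0.5293, 0.0392, 0.2131]
tool_rot: [3.142, -0.0, -0.206]
contact_force: [-1.0, 0.6, -0.3]
opening: 0.055
grip_force: 0.0
modtop 3088 x [10.1 10.3 33.6 33.7] y [-17.2 -16.8  18.3  18.6] z [66.8 69.9 71. ]
nose 615 x [36.5 36.6 42.6 42.7] y [-7.2 -7.1  8.6  8.7] z [44.3 48.  49. ]
guide-1 1148 x [20.1 20.9 42.4 42.6] y [-26.1 -25.9  -3.7  -0.8] z [41.6 43.6 46.2]
guide1 1129 x [20.2 20.9 42.5 42.6] y [ 0.6  2.7 27.5 27.8] z [41.7 43.6 46. ]
base 8636 x [47.2 47.4 62.9 63. ] y [-63.  -61.1  62.6  64.6] z [19.  20.1 21.1]
pos [0.5293 0.0392 0.2131] [ 3.1415e+00 -2.0000e-04 -2.0550e-01] t 8.9333 F [-0.2  0.  -1. ] dx 0.5 dy 1.2 roll 0.0015 dz 0.5
time: 9.52
tool_pos: [0.5294, 0.0392, 0.3351]
tool_rot: [-3.141, -0.004, -0.205]
contact_force: [0.4, 0.1, -0.1]
opening: 0.0553
grip_force: 0.0
wrist 2861 ((-0.4854278564453125, 0.6196975708007812), (68.21418762207031, 36.03059387207031), 0.03491903096437454) [0.07002809 0.07086629]
top 51 ((-11.39559555053711, -0.4520454406738281), (44.992862701416016, 35.37000274658203), 0.12920838594436646) [0.0706334 0.0723953]
top rod 86 [ 1.38028323e-01 -2.18155267e-04  2.44473780e-01] [[ 0.132923   -0.02404949  0.24040862]
 [ 0.14432397  0.02369507  0.24751012]]
side 387 ((-2.1066112518310547, 1.130258560180664), (42.392093658447266, 67.24697875976562), 89.35994720458984) [0.06903781 0.07157398]
side rod 94 [ 0.13699419 -0.00066016  0.24251495] [[ 0.13201389 -0.02404101  0.23744414]
 [ 0.14319462  0.0228363   0.24524622]]
pos [0.5288 0.0392 0.332 ] [ 3.1412e+00  2.3000e-03 -2.0550e-01] t 9.6667 F [ 0.2 -0.1 -0.4] dx 1.0 dy 1.2 roll 0.0015
```

```bash
python3 -m crank '[[-1,0,0,-35,0],[-1,0,0,-70,0],[-1,0,0.5,-100,0],[-1,0,0.5,-117,0],[-1,30,0.5,-117,0],[-1,65,0.5,-117,0],[-1,100,0.5,-117,0],[-1,130,0.5,-117,0],[-1,152,0.5,-117,0],[-1,163,0.5,-117,0],[-1,163,0.5,-117,0],[-1,163,0.5,-117,0]]'; python3 -m crank '[[-1,0,0,15,0],[-1,0,0,35,0],[-1,0,0,50,0],[-1,0,0,57,0],[-1,0,0,57,0],[-1,0,0,57,0]]'; python3 - <<'E'
from h import *
delta(.5296,.0379,-.207)
c,p,d=grab("side");cv2.imwrite("pics/s3.png",cv2.resize(p[100:260,190:390],None,fx=3,fy=3)[...,::-1])
E
```

```text
time: 10.67
tool_pos: [0.6891, 0.0053, 0.4475]
tool_rot: [3.141, 0.004, -0.206]
contact_force: [-1.0, 0.8, -0.6]
opening: 0.0007
grip_force: 0.0
time: 11.17
tool_pos: [0.6884, 0.0057, 0.3935]
tool_rot: [3.142, 0.0, -0.205]
contact_force: [-0.3, -0.6, 1.2]
opening: 0.0003
grip_force: 0.0
pos [0.6884 0.0057 0.3935] [ 3.1416e+00  1.0000e-04 -2.0530e-01] t 11.1667 F [-0.3 -0.6  1.2] dx -162.0 dy 0.8 roll 0.0017
```

View pics/s3.png

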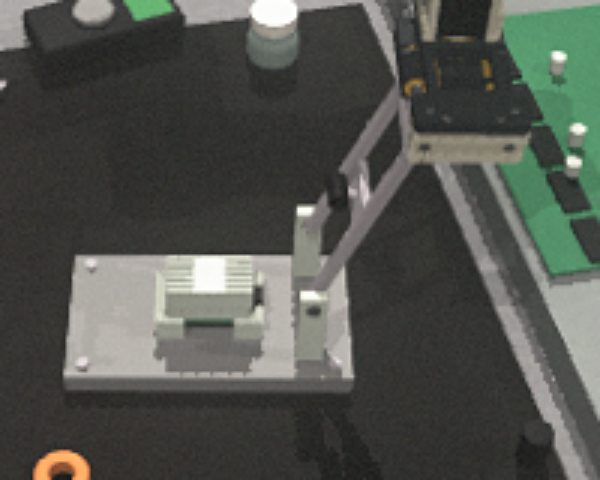

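```bash
python3 -m crank '[[-1,-10,0,0,0],[-1,-23,0,-4,0],[-1,-37,0,-7,0],[-1,-52,0,-9,0],[-1,-66,0,-9.5,0],[-1,-80,0,-9,0],[-1,-94,0,-7,0],[-1,-107,0,-4,0],[-1,-118,0,-1,0],[-1,-130,0,3,0],[-1,-141,0,8,0],[-1,-141,0,8,0]]'; python3 - <<'E'
from h import *
exec(open('m.py').read().split("tz=")[0].split("\n",1)[1])
delta(.5296,.0379,-.207)
for nm in ("top","side"):
    c,p,d=grab(nm);W=cloud(c,d);x=(W[...,:2]-c0)@e;y=(W[...,:2]-c0)@n;z=W[...,2]
    m=(z>.11)&(abs(abs(y)-.034)<.006)&(abs(x)<.15)
    q=np.stack([x,y,z],-1)[m]
    th=np.arctan2(q[:,2]-.085,.08-q[:,0]);r=np.hypot(q[:,2]-.085,.08-q[:,0]);k=(r<.16)&(r>.04);print(nm,k.sum(),np.percentile(th[k],[20,50,80]).round(3))
E
```

```text
time: 12.22
tool_pos: [0.5498, 0.0346, 0.3867]
tool_rot: [-3.141, -0.003, -0.205]
contact_force: [0.7, -0.7, -0.4]
opening: 0.0005
grip_force: 0.0
pos [0.5498 0.0346 0.3867] [-3.1413e+00 -3.1000e-03 -2.0520e-01] t 12.2167 F [ 0.7 -0.7 -0.4] dx -20.5 dy 0.9 roll 0.0018 
top 15 [1.148 1.157 1.163]
side 268 [1.062 1.104 1.145]
```

```bash
python3 -m crank '[[-1,-10,0,6,0],[-1,-20,0,13,0],[-1,-31,0,22,0],[-1,-40,0,30,0],[-1,-40,0,30,0],[-1,-40,0,30,0],[-1,-33,0,30,0],[-1,-33,0,10,0],[-1,-33,0,-15,0],[-1,-33,0,-17,0],[-1,-45,0,-17,0],[-1,-57,0,-17,0]]';python3 -m crank '[[-1,0,0,0,0],[-1,0,0,0,0]]'; python3 - <<'E'
from h import *
exec(open('m.py').read().split("tz=")[0].split("\n",1)[1])
delta(.5296,.0379,-.207)
for nm in ("top","side"):
    c,p,d=grab(nm);W=cloud(c,d);x=(W[...,:2]-c0)@e;y=(W[...,:2]-c0)@n;z=W[...,2]
    m=(z>.11)&(abs(abs(y)-.034)<.006)&(abs(x)<.15)
    q=np.stack([x,y,z],-1)[m]
    th=np.arctan2(q[:,2]-.085,.08-q[:,0]);r=np.hypot(q[:,2]-.085,.08-q[:,0]);k=(r<.16)&(r>.04);print(nm,k.sum(),np.percentile(th[k],[20,50,80]).round(3))
    cv2.imwrite(f"pics/{nm}4.png",cv2.resize(p[100:260,190:390],None,fx=3,fy=3)[...,::-1])
E
```

```text
time: 13.32
tool_pos: [0.4957, 0.0456, 0.4025]
tool_rot: [-3.142, -0.001, -0.206]
contact_force: [-0.1, 0.4, -0.6]
opening: 0.0003
grip_force: 0.0
time: 13.48
tool_pos: [0.4954, 0.0458, 0.4023]
tool_rot: [3.142, -0.001, -0.205]
contact_force: [-0.0, -0.8, -0.3]
opening: 0.0005
grip_force: 0.0
pos [0.4954 0.0458 0.4023] [ 3.1416e+00 -7.0000e-04 -2.0540e-01] t 13.4833 F [-0.  -0.8 -0.3] dx 35.0 dy 0.8 roll 0.0016 
top 2 [0.863 0.876 0.889]
side 412 [0.777 0.825 0.86 ]
```

View pics/side4.png

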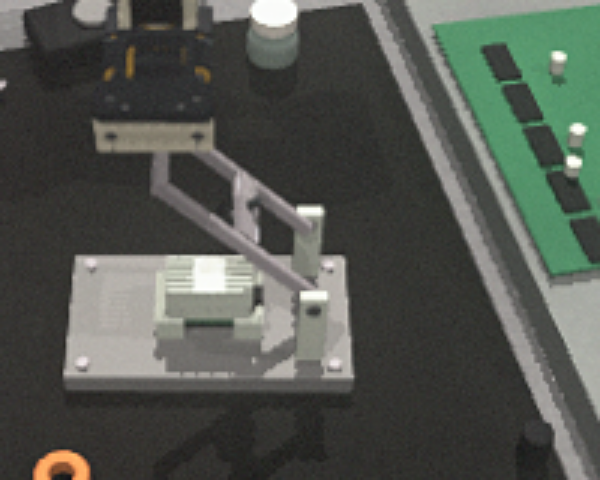

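```bash
python3 -m crank '[[-1,0,0,10,0],[-1,-7,0,20,0],[-1,-14,0,30,0],[-1,-21,0,40,0],[-1,-27,0,50,0],[-1,-32,0,60,0],[-1,-37,0,69,0],[-1,-40,0,77,0],[-1,-42.5,0,84,0],[-1,-44,0,89,0],[-1,-44.5,0,92,0],[-1,-44.5,0,92,0]]'; python3 -m crank '[[-1,0,0,1.5,0],[-1,-0.5,0,3,0],[-1,-1,0,4.5,0],[-1,-1.5,0,6,0],[-1,-1.5,0,6,0]]'
```

```text
time: 14.58
tool_pos: [0.4514, 0.055, 0.3094]
tool_rot: [3.141, 0.002, -0.206]
contact_force: [0.0, 0.8, -0.7]
opening: 0.0004
grip_force: 0.0
time: 15.0
tool_pos: [0.4502, 0.0552, 0.304]
tool_rot: [-3.142, -0.001, -0.206]
contact_force: [-0.8, -0.5, 2.6]
opening: 0.0007
grip_force: 1.2
```

```bash
python3 -m crank '[[-1,-0.3,0,1.5,0],[-1,-0.6,0,3,0]]';python3 -m crank '[[-1,-0.3,0,1.5,0],[-1,-0.6,0,3,0]]';python3 -m crank '[[-1,-0.2,0,1,0],[-1,-0.4,0,2,0]]';python3 -m crank '[[-1,-0.2,0,1,0],[-1,-0.4,0,2,0]]'
```

```text
time: 15.17
tool_pos: [0.4496, 0.0553, 0.3011]
tool_rot: [-3.142, -0.001, -0.206]
contact_force: [0.0, -0.4, 3.9]
opening: 0.0004
grip_force: 2.1
time: 15.33
tool_pos: [0.4489, 0.0555, 0.298]
tool_rot: [-3.142, -0.001, -0.206]
contact_force: [0.0, -0.8, 3.6]
opening: 0.0005
grip_force: 2.0
time: 15.5
tool_pos: [0.4485, 0.0556, 0.296]
tool_rot: [3.142, -0.001, -0.206]
contact_force: [1.2, 0.0, 4.0]
opening: 0.0007
grip_force: 1.9
time: 15.67
tool_pos: [0.4481, 0.0556, 0.294]
tool_rot: [3.142, -0.001, -0.205]
contact_force: [2.4, -0.5, 3.7]
opening: 0.0003
grip_force: 1.9
```

```bash
for i in 1 2; do :; done; python3 -m crank '[[-1,-0.1,0,1,0],[-1,-0.2,0,2,0],[-1,-0.3,0,3,0]]' | grep -E "tool_pos|contact";python3 -m crank '[[-1,-0.1,0,1,0],[-1,-0.2,0,2,0]]'| grep -E "tool_pos|contact";python3 -m crank '[[-1,-0.1,0,1,0],[-1,-0.2,0,2,0]]'| grep -E "tool_pos|contact"
```

```text
tool_pos: [0.4477, 0.0557, 0.2909]
contact_force: [0.9, 1.8, 4.0]
tool_pos: [0.4474, 0.0558, 0.2889]
contact_force: [-0.0, -1.5, 4.4]
tool_pos: [0.4472, 0.0558, 0.2869]
contact_force: [1.1, 0.3, 3.6]
```

```bash
python3 -m crank '[[-1,0,0,1,0],[-1,0,0,2,0]]' | grep -E "tool_pos|contact";python3 -m crank '[[-1,0,0,1,0],[-1,0,0,2,0]]'| grep -E "tool_pos|contact";python3 -m crank '[[-1,0,0,1,0],[-1,0,0,2,0]]'| grep -E "tool_pos|contact"
```

```text
tool_pos: [0.447, 0.0558, 0.2848]
contact_force: [-1.6, 0.8, 5.5]
tool_pos: [0.4469, 0.0559, 0.2828]
contact_force: [-1.6, 0.3, 5.5]
tool_pos: [0.4468, 0.0559, 0.2807]
contact_force: [-2.9, 1.1, 6.2]
```

```bash
for_=1; python3 -m crank '[[-1,0,0,1,0],[-1,0,0,2,0]]' | grep -E "tool_pos|contact";python3 -m crank '[[-1,0,0,1,0],[-1,0,0,2,0]]'| grep -E "tool_pos|contact";python3 -m crank '[[-1,0,0,0.7,0],[-1,0,0,1.4,0]]'| grep -E "tool_pos|contact"
```

```text
tool_pos: [0.4467, 0.0559, 0.2787]
contact_force: [-2.3, 0.7, 5.9]
tool_pos: [0.4466, 0.0559, 0.2767]
contact_force: [-2.9, 1.0, 6.3]
tool_pos: [0.4465, 0.056, 0.2753]
contact_force: [-3.9, 1.6, 6.5]
```

```bash
python3 -m crank '[[-1,0,0,0.5,0],[-1,0,0,1,0]]' | grep -E "tool_pos|contact";python3 -m crank '[[-1,0,0,0.5,0],[-1,0,0,1,0]]'| grep -E "tool_pos|contact"
```

```text
tool_pos: [0.4465, 0.056, 0.2743]
contact_force: [-4.3, 2.5, 5.8]
tool_pos: [0.4464, 0.056, 0.2733]
contact_force: [-4.5, 2.0, 7.0]
```

```bash
python3 -m crank '[[-1,-0.3,0,0.5,0],[-1,-0.6,0,1,0]]' | grep -E "tool_pos|contact";python3 -m crank '[[-1,-0.3,0,0.4,0],[-1,-0.6,0,0.8,0]]'| grep -E "tool_pos|contact"
```

```text
tool_pos: [0.4461, 0.056, 0.2725]
contact_force: [-2.6, 1.7, 7.7]
tool_pos: [0.4458, 0.0561, 0.2718]
contact_force: [-0.8, 1.3, 7.6]
```

```bash
python3 -m crank '[[-1,0,0,0.4,0],[-1,0,0,0.8,0]]' | grep -E "tool_pos|contact";python3 -m crank '[[-1,0,0,0.3,0],[-1,0,0,0.6,0]]'| grep -E "tool_pos|contact"
```

```text
tool_pos: [0.4458, 0.0561, 0.2711]
contact_force: [-2.3, 0.9, 7.8]
tool_pos: [0.4458, 0.0561, 0.2704]
contact_force: [-2.5, 1.5, 7.5]
```

```bash
python3 -m crank '[[-1,0,0,0.4,0],[-1,0,0,0.8,0]]' | grep -E "tool_pos|contact";python3 -m crank '[[-1,0,0,0.3,0],[-1,0,0,0.6,0]]'| grep -E "tool_pos|contact"
```

```text
tool_pos: [0.4458, 0.0561, 0.2697]
contact_force: [-2.7, 0.9, 8.0]
tool_pos: [0.4458, 0.0561, 0.2693]
contact_force: [-3.3, 1.5, 11.8]
```

```bash
python3 -m crank '[[-1,0,0,0.4,0],[-1,0,0,0.8,0]]' | grep -E "tool_pos|contact";python3 -m crank '[[-1,0,0,0.3,0],[-1,0,0,0.6,0]]'| grep -E "tool_pos|contact"
```

```text
tool_pos: [0.4458, 0.0561, 0.2689]
contact_force: [-4.7, 1.0, 17.8]
tool_pos: [0.4458, 0.0562, 0.2686]
contact_force: [-5.9, 0.4, 20.7]
```

```bash
python3 -m crank '[[-1,0,0,-0.5,0],[-1,0,0,-0.5,0]]' | grep -E "tool_pos|contact";python3 -m crank '[[-1,0,0,0,0],[-1,0,0,0,0],[-1,0,0,0,0],[-1,0,0,0,0],[-1,0,0,0,0]]'| grep -E "tool_pos|contact"
```

```text
tool_pos: [0.4457, 0.0561, 0.2688]
contact_force: [-3.9, 0.9, 13.6]
tool_pos: [0.4458, 0.0561, 0.2688]
contact_force: [-3.7, 0.6, 14.5]
```

Held there for 0.5 s. I'll add a touch more force up to about 16 N, then release upward and check.

```bash
python3 -m crank '[[-1,0,0,0.15,0],[-1,0,0,0.15,0],[-1,0,0,0.15,0],[-1,0,0,0.15,0],[-1,0,0,0.15,0],[-1,0,0,0.15,0],[-1,0,0,0.15,0]]' | grep -E "tool_pos|contact";python3 -m crank '[[-1,0,0,-3,0],[-1,0,0,-8,0],[-1,0,0,-30,0],[-1,0,0,-65,0],[-1,0,0,-100,0],[-1,0,0,-120,0],[-1,0,0,-120,0],[-1,0,0,-120,0]]'| grep -E "time|tool_pos|contact"
python3 - <<'E'
from h import *
exec(open('m.py').read().split("tz=")[0].split("\n",1)[1])
for nm in ("wrist","side"):
    c,p,d=grab(nm);W=cloud(c,d);x=(W[...,:2]-c0)@e;y=(W[...,:2]-c0)@n;z=W[...,2]
    m=(z>.055)&(z<.072)&(abs(x)<.034)&(abs(y)<.018)
    print(nm,'modtop',m.sum(),np.percentile(z[m],[5,25,50,75,95]).round(4) if m.any() else 0)
    m=(abs(abs(y)-.034)<.004)&(x>-.07)&(x<.05)&(z>.075);print(' arm top z',m.sum(),np.percentile(z[m],[50]) if m.any() else 0, np.polyfit(.08-x[m],z[m],1) if m.sum()>20 else 0)
    if nm=="side": cv2.imwrite("pics/s5.png",cv2.resize(p[100:260,190:390],None,fx=3,fy=3)[...,::-1])
E
```

```text
tool_pos: [0.4457, 0.0561, 0.2687]
contact_force: [-4.2, 0.3, 16.8]
time: 20.75
tool_pos: [0.446, 0.056, 0.3886]
contact_force: [0.5, 0.8, -0.5]
wrist modtop 1111 [0.0612 0.0624 0.063  0.0635 0.0643]
 arm top z 9938 [0.30307048] [ 2.52247654 -0.06823416]
side modtop 134 [0.0563 0.0595 0.0614 0.0632 0.0655]
 arm top z 686 [0.09105595] [ 2.52992283 -0.08492159]
```

View pics/s5.png

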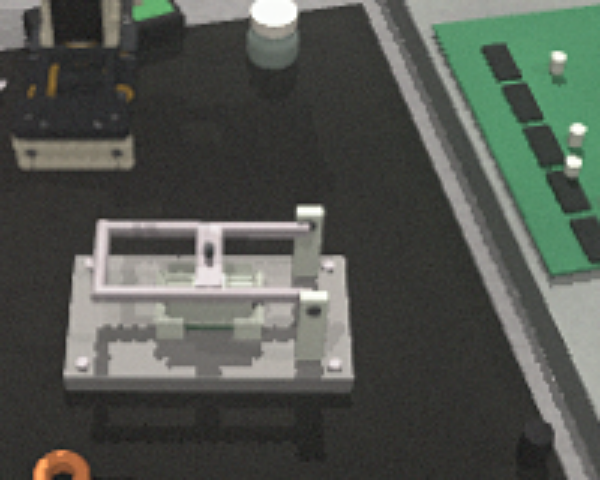

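The clamp is level, with its crossbar at (100,255) in the crop. The module's top reads 63 mm, which means its centre is at 43 mm, fully home. The gripper is clear, so I'll hand in.

```bash
python3 -c "
from cell import ticket
print(ticket.hand_in())"
```

```text
the job is handed in; nothing more can be done
None
```

The module is seated in the nest with its nose in the notch and driven home (centre about 43 mm above the fixture's origin), the clamp is closed after a steady 14–17 N press with a brief 20.7 N peak, and the job is handed in; no verdict came back.

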